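# Close the nut moisture tester with its bayonet lid

## Robot

A 6-joint arm with a two-finger parallel gripper is mounted at the origin on the work surface. World frame = base frame: x ahead of the robot, y to its left, z up, the work surface at z = 0. Lengths are in mm, angles in rad, forces in N, time in s.
With the tool pointing down it reaches from about 300 to 775 mm from the base axis. Payload 14.6 kg.
Tool frame: the origin (TCP) lies at the very end of the fingers, on their centre line; the grasp point (between the pads) lies 19 mm behind it; z points along the fingers, y is the line along which they close (so a half turn about z gives the same grasp; the last joint's range is limited). The gripper opens to 94 mm and grips with 3 to 60 N. Pads are 16 mm wide; open, the fingers measure 119 mm over their backs; the gripper's body (75 mm by 177 mm) begins 78 mm behind the grasp point.
Start: joints at [1.276, 0.3, 1.521, -0, 1.321, -0.067], TCP at [124.207, 535.781, 205.446] pointing down, gripper open.
Joint ranges: [-3.03, 3.03], [-0.79, 2.21], [0.23, 2.52], [-1.04, 4.18], [0, 3.07], [-2.55, 2.55]. Speed limits (rad/s): [2.22, 2.22, 2.57, 3.14, 3.14, 3.14].

## Interface

Orientations are given as [roll, pitch, yaw] about the fixed x, y, z axes, in that order (R = Rz(yaw) Ry(pitch) Rx(roll)).
In Python, from cell import manip, camera, get_calibration gives the robot as it stands.
- The arm moves only by the tool arm_command, never from a script. Its argument "targets" is a list of rows, each an object of numbers: "hand": the opening, from -1 (shut) to 1 (fully open), so that 0 is half open; "x", "y", "z": the shift along the tool's x, y, z in m; "yaw": the turn about the tool's z in rad. In form: [{"hand": .., "x": .., "y": .., "z": .., "yaw": ..}, ...]. A call has 1 to 10 rows; each row shifts and turns the commanded pose from where the row before left it, along the tool's axes as they then stand; what a row does not reach is not made up. A row lasts 1/10 s, in which the tool goes at most 50 mm and 8.59 degrees, less where a joint would pass 70% of its speed; a pose out of reach is approached as far as the arm can. A call is refused whole if a number of a shift passes 0.05 or a number of a turn 0.15, either way. A call with a gripper value outside its range is refused whole. The fingers move at their own pace and stop on an object; "newtons" is the grip in N (left out, the last holds). Time passes only in rows, so rows that do not move let the fingers close. It gives the time, the measured TCP pose, the force, the opening and the grip force at its end, in the units of the state.
- manip.read_state(): the state, without advancing time (a new reading comes with each control period).
- camera(name): name is "scene" or "top" or "wrist"; returns the picture (384x512x3 uint8, red, green, blue); there is no depth.
- get_calibration(name): a dict with "K" (3x3 intrinsics, pixels), "cam_to_world" (4x4, takes a point from camera to world coordinates). Camera axes: x right, y up, looking along -z (the intrinsics and any distortion apply to the point x, -y, -z); pixel columns grow to the right and rows downward; lengths in mm; the calibration is good to about 2 mm. A picture is of the moment at which its call begins: read the wrist's pose just before it. get_calibration takes no time and is no camera call; for the wrist camera it gives the pose at the moment of the call.
- manip.sign_off(): hands the job in; it is judged then, once.
The state is a dict: "clock": time; "joints": joint angles; "qd": joint speeds; "effort": joint torques, N m; "eef_pos": TCP position; "eef_rot": TCP orientation; "wrist_force": force on the tool from outside, world axes, zero at the start; "moment": the same for the moment, N m; "finger_gap": finger opening in mm; "finger_force": force on a finger pad.
Only numpy, scipy, OpenCV 4.12 (cv2) and the standard library are available. Lean on these libraries where they do the work, as an engineer would, in place of code of your own. Each camera call takes 0.05 s, during which the arm holds its last target. There are 200 camera calls.

## Task

Close the moisture tester's sample chamber with its own lid, the one with the straight grip bar and two side lugs: set it into the round port with the lugs in the two slots, push it down against the sprung floor, and give it a quarter turn (either way) so that it stays locked when you let go. Leave the round-knobbed jar lid where it stands.

Things in the scene. Friction and masses are not known exactly. Their poses are not given: they have to be found in the camera images.
- lid_bar (a point): Mid grip bar of the tester's loose steel lid (0.25 kg), 63 mm above its underside. Bar along x: 54 long, 14 wide, 46 mm tall, on a 68 mm disc whose underside is 36 mm up. Below: plug 52 mm across, its lowest 8 mm tapering to 38. Two lugs 16 mm wide, 8 to 14 mm up, stick out along +x and -x to 38 mm from the axis, under the bar's ends. z up; half a turn changes nothing.
- port (a point): Centre of the round port in the collar (104 mm wide) of the fixed grey tester (250 x 190 x 70 mm box), at the rim, 120 mm above the bench; z up. Rim 8 mm thick, hole 58 mm; two slots along +x and -x, 60 degrees wide, reach 42 mm out. No stop: turn either way until the lid's bar lies along y. Locked and let go, the spring holds the bar's middle 41 mm above this point.
- floor_plate (a joint): Black sprung floor in the port, m pushed down: 0 at rest (top 14 mm below the rim) to 0.022. It yields at 4 N, then 300 N/m (11 N fully down). Lid set in and resting on it: bar's middle 49 mm above the port point. The lugs pass under the rim when the plate is down over 0.008; turn at about 0.012 to 0.018 (bar's middle 37 to 31 mm above the port point).
- jar_lid_mid (a point): Bystander: middle of a plain round steel jar lid, 72 mm across, 56 mm tall, with a round 34 mm knob and no lugs; the point is 28 mm above the bench. Not to be used or moved.
There are look-alikes about, which are no part of the job. Leave any black look-alike of the part that bears lid_bar alone.

How it is judged (in metres and radians):
At the end, for the whole second after the job is handed in: The lid is locked in the port: upright to about 8 degrees, its axis within 10 mm of the port's, the bar's middle less than 45 mm above the rim (lugs under the rim), and the bar across the slots to within about 28 degrees (horizontal distance between lid_bar and port below 0.01 m and z of lid_bar in the frame of port below 0.045 m and angle between the x axis of lid_bar and the y axis of port, either way round below 0.5 rad and angle between lid_bar's own z axis and vertical below 0.15 rad); the robot touches nothing.
It fails at once if the jar lid is moved more than 30 mm (distance of jar_lid_mid from where it was at the start of the episode above 0.03 m).
It also fails if it takes over 43 s, if anything falls off the work surface, if the arm or the gripper's body presses on something with over 40 N, if the wrist force passes 120 N, or if a joint passes its speed limit or range.

## Working session

There is one attempt and no reset: what is moved stays moved. The work goes in short steps, Python scripts to look and compute and a tool call to move; the robot and the scene stay as the last step left them, time stands still between calls to the robot, and variables do not carry over. Pictures are saved under pics/ and viewed, at most 10 in all, crops included, and the job is handed in when it is done.

Besides the shell and the picture viewer there is one more tool, called after "Call:" as name(argument=value, ...), one argument or row to a line, values as JSON. arm_command: Moves the arm, as the interface text tells. Its arguments: {"type":"object","properties":{"targets":{"type":"array"},"newtons":{"type":"number"}},"required":["targets"]}

```bash
mkdir -p pics
python3 - <<'E'
from cell import manip,camera,get_calibration
import cv2
for n in ("scene","top"):
    im=camera(n); cv2.imwrite(f"pics/{n}0.png",im[:,:,::-1])
    c=get_calibration(n); print(n,c)
s=manip.read_state();print(s)
E
```

```text
scene {'K': array([[392.14317199,   0.        , 252.47585512],
       [  0.        , 392.14317199, 187.96190249],
       [  0.        ,   0.        ,   1.        ]]), 'cam_to_world': array([[-4.24059324e-01, -6.48976890e-01,  6.31666594e-01,
         1.03020551e+03],
       [ 9.05516784e-01, -3.15082393e-01,  2.84187332e-01,
         2.69066101e+02],
       [ 1.45960116e-02,  6.92496991e-01,  7.21273093e-01,
         7.28500988e+02],
       [ 0.00000000e+00,  0.00000000e+00,  0.00000000e+00,
         1.00000000e+00]])}
top {'K': array([[498.42013961,   0.        , 257.75684147],
       [  0.        , 498.42013961, 190.96730919],
       [  0.        ,   0.        ,   1.        ]]), 'cam_to_world': array([[-2.99824011e-03,  9.93061694e-01, -1.17556296e-01,
         3.41776407e+02],
       [-9.99965979e-01, -2.07398951e-03,  7.98373712e-03,
         1.30219323e+01],
       [ 7.68453298e-03,  1.17576234e-01,  9.93034127e-01,
         1.33501661e+03],
       [ 0.00000000e+00,  0.00000000e+00,  0.00000000e+00,
         1.00000000e+00]])}
{'clock': 0.1, 'joints': array([ 1.27641253e+00,  3.00377684e-01,  1.52154448e+00,  8.75861682e-06,
        1.32068562e+00, -6.65899926e-02]), 'qd': array([ 9.92697562e-04,  8.40633420e-05, -1.46778841e-03,  9.88048833e-04,
       -1.48947705e-03, -2.37490829e-03]), 'effort': array([ 1.18438802e-03, -5.32654703e+01, -3.53285944e+01,  7.09829642e-02,
        2.34662258e-02, -7.00404053e-05]), 'eef_pos': array([124.13069251, 535.56062174, 204.95304928]), 'eef_rot': array([-3.14058034e+00, -7.60127822e-05,  2.91379664e+00]), 'wrist_force': array([-1.01820737,  0.26022261,  0.04774012]), 'moment': array([ 0.00584809, -0.0400314 , -0.00090727]), 'finger_force': 0.0, 'finger_gap': 94.40042326152832}
```

View pics/scene0.png

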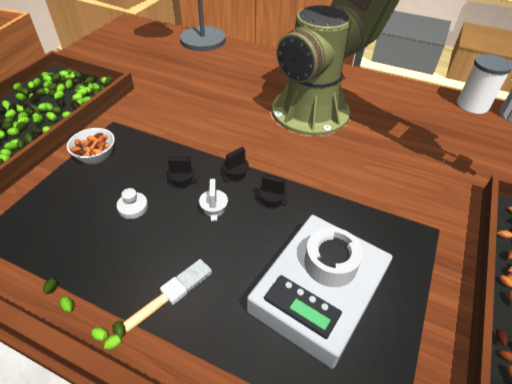

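View pics/top0.png

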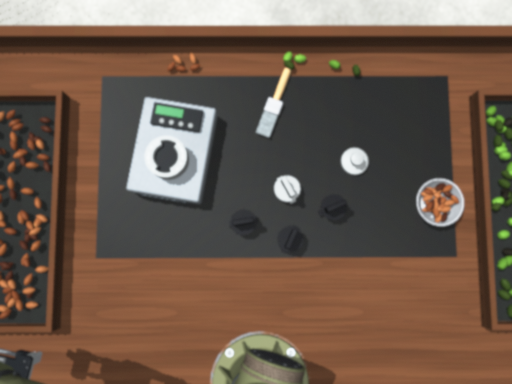

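The top view shows five lid-like things. The steel lid with the straight bar is at (288,188), the round-knobbed jar lid at (355,161), and black look-alikes at (245,222), (291,240) and (334,208). The port is at (166,157). The lid at (288,188) fits because it is steel with a straight bar; I'll confirm it in a crop.

```bash
python3 - <<'E'
import cv2,numpy as np
t=cv2.imread("pics/top0.png")
a=cv2.resize(t[158:218,258:318],(480,480),interpolation=cv2.INTER_CUBIC)
b=cv2.resize(t[127:187,136:196],(480,480),interpolation=cv2.INTER_CUBIC)[:, :320+160]
o=np.hstack([a,b]);cv2.imwrite("pics/crop.png",cv2.resize(o,(800,400)))
E
cat > h.py <<'E'
from cell import manip,camera,get_calibration
import cv2,numpy as np
def px2w(n,u,v,z,c=None):
    c=c or get_calibration(n);K=c["K"];T=np.array(c["cam_to_world"])
    d=T[:3,:3]@np.array([(u-K[0,2])/K[0,0],-(v-K[1,2])/K[1,1],-1]);o=T[:3,3]
    return o+d*(z-o[2])/d[2]
def w2px(n,p,c=None):
    c=c or get_calibration(n);K=c["K"];T=np.array(c["cam_to_world"])
    q=T[:3,:3].T@(np.array(p)-T[:3,3]);return K[0,0]*q[0]/-q[2]+K[0,2],K[1,1]*-q[1]/-q[2]+K[1,2]
E
```

```text
(no output)
```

View pics/crop.png

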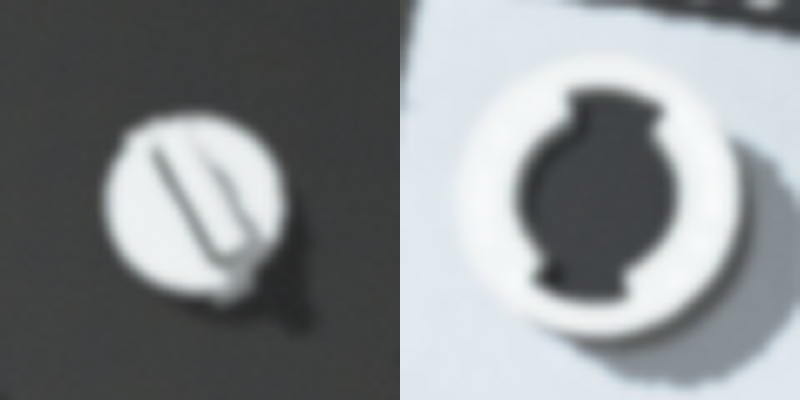

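The crop confirms a straight-bar steel lid with one lug showing at crop (235,290), so this is the right one. The port's slots run from (618,95) to (582,292) in the crop.

Run:
```python
from h import *
f=lambda x,y,z:px2w("top",258+x/6.667,158+y/6.667,z)
g=lambda x,y,z:px2w("top",136+(x-400)/6.667,127+y/6.667,z)
L=f(195,203,39);lug=f(232,297,11);print("lid",L,"lug",lug)
d=lug-L;print(np.linalg.norm(d[:2]),np.arctan2(d[1],d[0]))
b=f(155,148,40)-f(213,262,40);print("bar edge ang",np.arctan2(b[1],b[0]))
P=g(598,197,120);a=g(618,95,120)-g(582,292,120);print("port",P,np.linalg.norm(a),np.arctan2(a[1],a[0]))
print(px2w("top",355,161,30))
print("reproj scene",w2px("scene",[*L[:2],39]),w2px("scene",[*P[:2],120]))
c=get_calibration("wrist");s=manip.read_state()
R=cv2.Rodrigues(np.zeros(3))[0]
print(c["K"],c["cam_to_world"])
```

```text
lid [501.6871903  -74.72513112  39.        ] lug [467.19337412 -91.06360115  11.        ]
38.16764281451046 -2.6992351488639765
bar edge ang 0.4597479360387811
port [571.74660221 230.5261656  120.        ] 75.10386962845323 -0.15976333793599615
[ 575.98338606 -256.34791605   30.        ]
reproj scene (np.float64(211.41964662277863), np.float64(199.00538338320442)) (np.float64(332.36038865900707), np.float64(247.20575182849305))
[[292.81882489   0.         256.82453905]
 [  0.         292.81882489 191.55426518]
 [  0.           0.           1.        ]] [[ 2.24966101e-01 -9.45820121e-01 -2.34125079e-01  5.64974885e+01]
 [ 9.74364318e-01  2.17855605e-01  5.61525767e-02  5.51139563e+02]
 [-2.10477608e-03 -2.40755549e-01  9.70583503e-01  3.83370646e+02]
 [ 0.00000000e+00  0.00000000e+00  0.00000000e+00  1.00000000e+00]]
```

Call:
arm_command(
  targets=[
    {"hand": 0.2, "x": -0.015, "y": -0.015},
    {"hand": 0.2, "x": -0.034, "y": -0.034},
    {"hand": 0.2, "x": -0.034, "y": -0.034},
    {"hand": 0.2, "x": -0.034, "y": -0.034},
    {"hand": 0.2, "x": -0.034, "y": -0.034},
    {"hand": 0.2, "x": -0.034, "y": -0.034},
    {"hand": 0.2, "x": -0.034, "y": -0.034},
    {"hand": 0.2, "x": -0.034, "y": -0.034},
    {"hand": 0.2, "x": -0.034, "y": -0.034},
    {"hand": 0.2, "x": -0.034, "y": -0.034},
  ],
  newtons=40,
)

```text
schema error: expected keys hand, x, y, z, yaw
```

Call:
arm_command(
  targets=[
    {"hand": 0.2, "x": -0.034, "y": -0.034},
    {"hand": 0.2, "x": -0.034, "y": -0.034},
    {"hand": 0.2, "x": -0.034, "y": -0.034},
    {"hand": 0.2, "x": -0.034, "y": -0.034},
    {"hand": 0.2, "x": -0.034, "y": -0.034},
    {"hand": 0.2, "yaw": 0.14},
    {"hand": 0.2, "yaw": 0.14},
    {"hand": 0.2, "yaw": 0.14},
    {"hand": 0.2, "yaw": 0.14},
    {"hand": 0.2, "yaw": 0.14},
  ],
)

```text
schema error: expected keys hand, x, y, z, yaw
```

Call:
arm_command(
  targets=[
    {"hand": 0.2, "yaw": 0.14},
    {"hand": 0.2, "yaw": 0.14},
    {"hand": 0.2, "yaw": 0.14},
    {"hand": 0.2, "yaw": 0.14},
    {"hand": 0.2, "yaw": 0.14},
    {"hand": 0.2, "yaw": 0.14},
    {"hand": 0.2, "yaw": 0.14},
    {"hand": 0.2, "yaw": 0.14},
    {"hand": 0.2, "yaw": 0.14},
    {"hand": 0.2, "yaw": 0.14},
  ],
)

```text
schema error: expected keys hand, x, y, z, yaw
```

```bash
cat > snap.py <<'E'
import sys;from h import *
c=get_calibration("wrist");im=camera("wrist");s=manip.read_state()
import pickle;pickle.dump((c,s),open(f"pics/{sys.argv[1]}.pkl","wb"))
cv2.imwrite(f"pics/{sys.argv[1]}.png",cv2.resize(im[:,:,::-1],(768,576),interpolation=cv2.INTER_CUBIC))
print(s["clock"],s["eef_pos"],s["eef_rot"],s["joints"],s["wrist_force"],s["finger_gap"])
E
python3 snap.py w1
```

```text
0.15 [124.14592778 535.60422403 205.04128256] [-3.14076446e+00 -7.41281229e-05  2.91377948e+00] [ 1.27640390e+00  3.00299073e-01  1.52143786e+00  1.94701581e-05
  1.32068701e+00 -6.65841148e-02] [0.44649398 0.17449834 0.36077127] 93.69398192512405
```

View pics/w1.png

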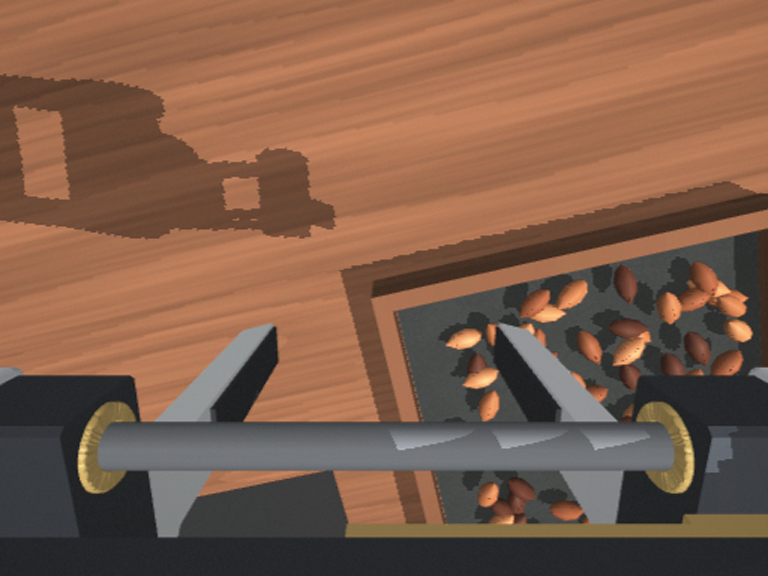

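The rows need all five keys, so nothing moved; the picture shows only the start view. Resending the moves in full.

Call:
arm_command(
  targets=[
    {"hand": 0.2, "x": -0.015, "y": -0.015, "z": 0, "yaw": 0},
    {"hand": 0.2, "x": -0.034, "y": -0.034, "z": 0, "yaw": 0},
    {"hand": 0.2, "x": -0.034, "y": -0.034, "z": 0, "yaw": 0},
    {"hand": 0.2, "x": -0.034, "y": -0.034, "z": 0, "yaw": 0},
    {"hand": 0.2, "x": -0.034, "y": -0.034, "z": 0, "yaw": 0},
    {"hand": 0.2, "x": -0.034, "y": -0.034, "z": 0, "yaw": 0},
    {"hand": 0.2, "x": -0.034, "y": -0.034, "z": 0, "yaw": 0},
    {"hand": 0.2, "x": -0.034, "y": -0.034, "z": 0, "yaw": 0},
    {"hand": 0.2, "x": -0.034, "y": -0.034, "z": 0, "yaw": 0},
    {"hand": 0.2, "x": -0.034, "y": -0.034, "z": 0, "yaw": 0},
  ],
  newtons=40,
)

```text
clock: 1.15
eef_pos: [365.0, 148.7, 205.6]
eef_rot: [3.141, 0.0, 2.914]
wrist_force: [0.8, 1.3, -1.0]
finger_gap: 56.3
finger_force: 0.0
```

Call:
arm_command(
  targets=[
    {"hand": 0.2, "x": -0.034, "y": -0.034, "z": 0, "yaw": 0},
    {"hand": 0.2, "x": -0.034, "y": -0.034, "z": 0, "yaw": 0},
    {"hand": 0.2, "x": -0.034, "y": -0.034, "z": 0, "yaw": 0},
    {"hand": 0.2, "x": -0.034, "y": -0.034, "z": 0, "yaw": 0},
    {"hand": 0.2, "x": -0.034, "y": -0.034, "z": 0, "yaw": 0},
    {"hand": 0.2, "x": -0.015, "y": -0.017, "z": 0, "yaw": 0},
    {"hand": 0.2, "x": 0, "y": 0, "z": 0, "yaw": 0.14},
    {"hand": 0.2, "x": 0, "y": 0, "z": 0, "yaw": 0.14},
    {"hand": 0.2, "x": 0, "y": 0, "z": 0, "yaw": 0.14},
    {"hand": 0.2, "x": 0, "y": 0, "z": 0, "yaw": 0.14},
  ],
)

```text
clock: 2.15
eef_pos: [502.3, -73.4, 205.2]
eef_rot: [-3.141, -0.0, 2.348]
wrist_force: [-0.3, -0.4, 0.8]
finger_gap: 56.2
finger_force: 0.0
```

Call:
arm_command(
  targets=[
    {"hand": 0.2, "x": 0, "y": 0, "z": 0, "yaw": 0.14},
    {"hand": 0.2, "x": 0, "y": 0, "z": 0, "yaw": 0.14},
    {"hand": 0.2, "x": 0, "y": 0, "z": 0, "yaw": 0.14},
    {"hand": 0.2, "x": 0, "y": 0, "z": 0, "yaw": 0.14},
    {"hand": 0.2, "x": 0, "y": 0, "z": 0, "yaw": 0.14},
    {"hand": 0.2, "x": 0, "y": 0, "z": 0, "yaw": 0.14},
    {"hand": 0.2, "x": 0, "y": 0, "z": 0, "yaw": 0.14},
    {"hand": 0.2, "x": 0, "y": 0, "z": 0, "yaw": 0.14},
    {"hand": 0.2, "x": 0, "y": 0, "z": 0, "yaw": 0.14},
    {"hand": 0.2, "x": 0, "y": 0, "z": 0, "yaw": 0.14},
  ],
)

```text
clock: 3.15
eef_pos: [502.3, -73.4, 205.2]
eef_rot: [-3.141, 0.0, 0.948]
wrist_force: [-0.1, -0.4, -0.4]
finger_gap: 56.8
finger_force: 0.0
```

Call:
arm_command(
  targets=[
    {"hand": 0.2, "x": 0, "y": 0, "z": 0, "yaw": 0.14},
    {"hand": 0.2, "x": 0, "y": 0, "z": 0, "yaw": 0.14},
    {"hand": 0.2, "x": 0, "y": 0, "z": 0, "yaw": 0.14},
    {"hand": 0.2, "x": 0, "y": 0, "z": 0, "yaw": 0.08},
    {"hand": 0.2, "x": 0, "y": 0, "z": 0, "yaw": 0},
  ],
)

```text
clock: 3.65
eef_pos: [502.3, -73.3, 205.3]
eef_rot: [-3.141, 0.0, 0.453]
wrist_force: [-0.4, 0.1, 0.4]
finger_gap: 56.5
finger_force: 0.0
```

```bash
python3 snap.py w2
```

```text
3.7 [502.32619945 -73.33511935 205.28970556] [-3.14136778e+00  2.61827929e-04  4.55715389e-01] [-2.17133056e-01  2.05849301e-01  1.63908689e+00  1.31807863e-05
  1.29700137e+00  8.97944346e-01] [-0.43876526 -0.52472402 -0.21549141] 56.6767153025506
```

View pics/w2.png

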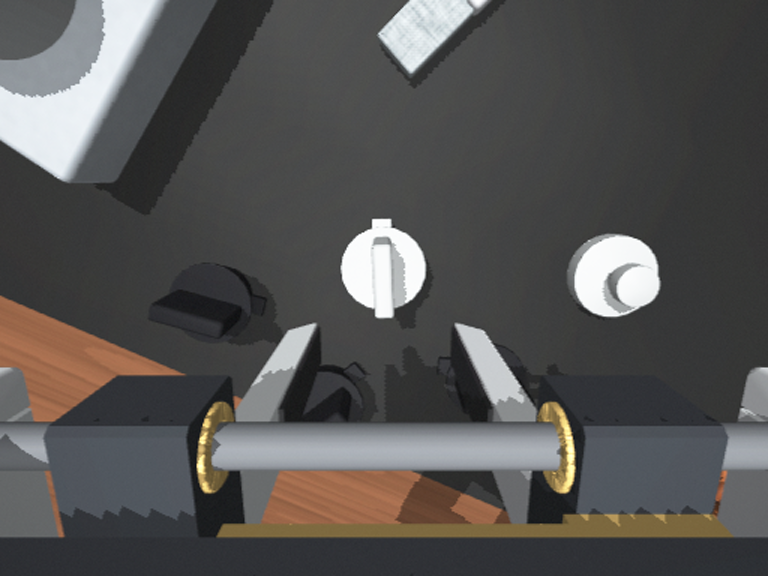

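The steel lid's disc is centred at (383,269), with its lug at (381,223) and its bar nearly aligned with the tool's x.

Run:
```python
from h import *;import pickle
c,s=pickle.load(open("pics/w2.pkl","rb"))
f=lambda u,v,z:px2w("wrist",(u+.5)/1.5-.5,(v+.5)/1.5-.5,z,c)
D=f(383.5,268.5,39);l=f(381,219,14);d=l-D
print(D,l,np.linalg.norm(d[:2]),np.arctan2(d[1],d[0]))
a=f(382,246,86);b=f(384,317,86);e=a-b;print((a+b)/2,np.linalg.norm(e),np.arctan2(e[1],e[0]))
y=s["eef_rot"][2];t=D-s["eef_pos"];print("tool shift",t[0]*np.cos(y)+t[1]*np.sin(y),t[0]*np.sin(y)-t[1]*np.cos(y))
```

```text
[501.38238763 -72.74220056  39.        ] [533.74522954 -54.58778026  14.        ] 37.10709518654668 0.5112226110202747
[501.16239272 -72.67539767  86.        ] 50.790585910337875 0.479537719205643
tool shift -0.5865460294586551 -0.9477854269914741
```

Call:
arm_command(
  targets=[
    {"hand": 0.2, "x": -0.001, "y": -0.001, "z": 0.04, "yaw": -0.03},
    {"hand": 0.2, "x": 0, "y": 0, "z": 0.045, "yaw": 0},
    {"hand": 0.2, "x": 0, "y": 0, "z": 0.04, "yaw": 0},
    {"hand": 0.2, "x": 0, "y": 0, "z": 0.022, "yaw": 0},
    {"hand": 0.2, "x": 0, "y": 0, "z": 0.01, "yaw": 0},
    {"hand": 0.2, "x": 0, "y": 0, "z": 0, "yaw": 0},
    {"hand": -1, "x": 0, "y": 0, "z": 0, "yaw": 0},
    {"hand": -1, "x": 0, "y": 0, "z": 0, "yaw": 0},
    {"hand": -1, "x": 0, "y": 0, "z": 0, "yaw": 0},
    {"hand": -1, "x": 0, "y": 0, "z": 0, "yaw": 0},
  ],
  newtons=40,
)

```text
clock: 4.7
eef_pos: [501.4, -73.0, 49.1]
eef_rot: [3.141, -0.001, 0.484]
wrist_force: [0.4, -0.3, -0.3]
finger_gap: 27.6
finger_force: 0.0
```

Call:
arm_command(
  targets=[
    {"hand": -1, "x": 0, "y": 0, "z": 0, "yaw": 0},
    {"hand": -1, "x": 0, "y": 0, "z": 0, "yaw": 0},
  ],
)

```text
clock: 4.9
eef_pos: [501.1, -72.9, 48.6]
eef_rot: [3.142, -0.0, 0.484]
wrist_force: [-1.1, 0.1, -2.7]
finger_gap: 13.5
finger_force: 40.0
```

Call:
arm_command(
  targets=[
    {"hand": -1, "x": 0, "y": 0, "z": -0.02, "yaw": 0},
    {"hand": -1, "x": 0, "y": 0, "z": -0.04, "yaw": 0},
    {"hand": -1, "x": 0, "y": 0, "z": -0.045, "yaw": 0},
    {"hand": -1, "x": 0, "y": 0, "z": -0.045, "yaw": 0},
    {"hand": -1, "x": 0, "y": 0, "z": -0.035, "yaw": 0},
    {"hand": -1, "x": 0.01, "y": -0.02, "z": -0.01, "yaw": 0},
    {"hand": -1, "x": 0.02, "y": -0.04, "z": 0, "yaw": 0},
    {"hand": -1, "x": 0.02, "y": -0.04, "z": 0, "yaw": 0},
    {"hand": -1, "x": 0.02, "y": -0.04, "z": 0, "yaw": 0},
    {"hand": -1, "x": 0.02, "y": -0.04, "z": 0, "yaw": 0},
  ],
)

```text
clock: 5.9
eef_pos: [496.5, 130.0, 243.3]
eef_rot: [-3.142, 0.0, 0.484]
wrist_force: [1.2, -0.3, -1.7]
finger_gap: 13.6
finger_force: 40.0
```

Call:
arm_command(
  targets=[
    {"hand": -1, "x": 0.02, "y": -0.04, "z": 0, "yaw": 0},
    {"hand": -1, "x": 0.02, "y": -0.04, "z": 0, "yaw": 0},
    {"hand": -1, "x": 0.009, "y": -0.024, "z": 0, "yaw": 0},
    {"hand": -1, "x": 0, "y": 0, "z": 0, "yaw": 0.124},
    {"hand": -1, "x": 0, "y": 0, "z": 0, "yaw": 0.13},
    {"hand": -1, "x": 0, "y": 0, "z": 0, "yaw": 0.13},
    {"hand": -1, "x": 0, "y": 0, "z": 0, "yaw": 0.13},
    {"hand": -1, "x": 0, "y": 0, "z": 0, "yaw": 0.13},
    {"hand": -1, "x": 0, "y": 0, "z": 0, "yaw": 0},
    {"hand": -1, "x": 0, "y": 0, "z": 0, "yaw": 0},
  ],
)

```text
clock: 6.9
eef_pos: [491.9, 243.1, 243.2]
eef_rot: [3.141, 0.0, -0.156]
wrist_force: [0.1, -0.5, -2.1]
finger_gap: 14.0
finger_force: 40.0
```

```bash
python3 snap.py w3
```

```text
6.95 [491.96144051 243.12951207 243.28011458] [ 3.14139897e+00  3.10540494e-04 -1.56552485e-01] [ 3.92256679e-01  2.70880209e-01  1.46990978e+00 -3.28600465e-06
  1.40116864e+00  2.11960602e+00] [ 0.40373026 -0.18246421 -1.73653417] 13.422524316975558
```

View pics/w3.png

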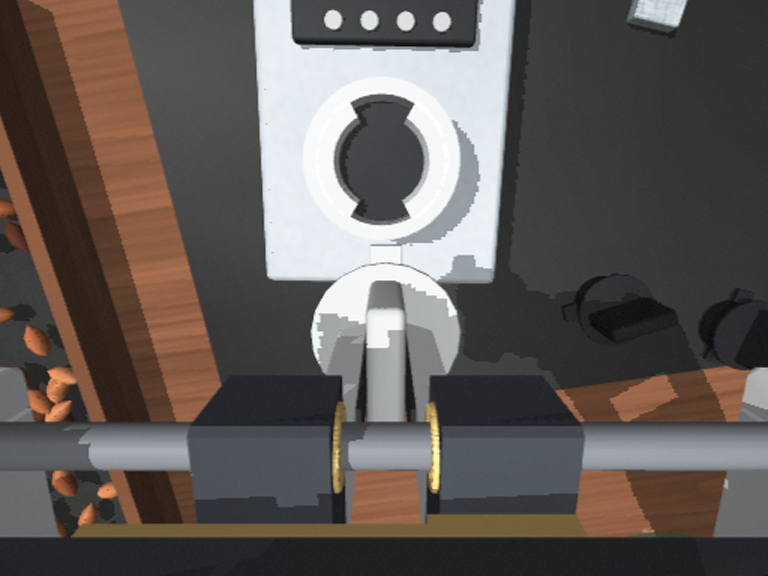

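The port's rim spans (303..461, 77..241), with its slots on the line (382,95)–(381,223). The held lid's lug is at (386,245), close to pointing along the slots.

Run:
```python
from h import *;import pickle
c,s=pickle.load(open("pics/w3.pkl","rb"))
f=lambda u,v,z:px2w("wrist",(u+.5)/1.5-.5,(v+.5)/1.5-.5,z,c)
y=s["eef_rot"][2];X=np.array([np.cos(y),np.sin(y)]);Y=np.array([np.sin(y),-np.cos(y)])
T=lambda p:np.round([(p-s["eef_pos"])[:2]@X,(p-s["eef_pos"])[:2]@Y],1)
for n,a,b in(("outerLR",(303,158),(461,158)),("outerTB",(382,77),(382,241)),("hole",(336,160),(428,160)),("slot",(382,94),(381.5,224))):
    p,q=f(*a,120),f(*b,120);print(n,T((p+q)/2),np.linalg.norm(p-q),(p+q)/2)
p,q=f(382.5,103,120),f(381.5,222.5,120);print("slot dir tool",T(p)-T(q))
print("lug",T(f(386,244.5,208.7)),"disc",T(f(311,335,198.7)),T(f(461,335,198.7)),T(f(386,262,198.7)))
```

```text
outerLR [82.8 -1.6] 104.16119972458259 [573.9974242  231.84125726 120.        ]
outerTB [79.9 -1.7] 104.10046006105492 [571.14964329 232.30517143 120.        ]
hole [81.5 -1.6] 60.71485991190909 [572.74715656 232.0476078  120.        ]
slot [80.7 -1.8] 82.46249443817153 [572.00371089 232.34256085 120.        ]
slot dir tool [76.1  0.7]
lug [38.5  0.8] disc [-12.  -39.4] [-11.9  41.2] [27.9  0.9]
```

Run:
```python
from h import *;import pickle
c,s=pickle.load(open("pics/w3.pkl","rb"))
f=lambda u,v,z:px2w("wrist",(u+.5)/1.5-.5,(v+.5)/1.5-.5,z,c)
y=s["eef_rot"][2];X=np.array([np.cos(y),np.sin(y)]);Y=np.array([np.sin(y),-np.cos(y)])
T=lambda p:np.round([(p-s["eef_pos"])[:2]@X,(p-s["eef_pos"])[:2]@Y],1)
print("disc",T(f(311,335,234.7)),T(f(461,335,234.7)),T(f(386,262,234.7)))
```

```text
disc [  1.2 -33. ] [ 1.3 34.6] [34.7  0.8]
```

Call:
arm_command(
  targets=[
    {"hand": -1, "x": 0.02, "y": -0.0025, "z": 0, "yaw": 0},
    {"hand": -1, "x": 0.03, "y": 0, "z": 0, "yaw": 0},
    {"hand": -1, "x": 0.025, "y": 0, "z": 0, "yaw": 0},
    {"hand": -1, "x": 0.0055, "y": 0, "z": 0.01, "yaw": 0},
    {"hand": -1, "x": 0, "y": 0, "z": 0.02, "yaw": 0},
    {"hand": -1, "x": 0, "y": 0, "z": 0.02, "yaw": 0},
    {"hand": -1, "x": 0, "y": 0, "z": 0.015, "yaw": 0},
    {"hand": -1, "x": 0, "y": 0, "z": 0.01, "yaw": 0},
    {"hand": -1, "x": 0, "y": 0, "z": 0.005, "yaw": 0},
    {"hand": -1, "x": 0, "y": 0, "z": 0.003, "yaw": 0},
  ],
  newtons=50,
)

```text
clock: 7.95
eef_pos: [571.8, 232.9, 160.4]
eef_rot: [-3.142, -0.0, -0.159]
wrist_force: [0.2, 0.3, -2.4]
finger_gap: 13.8
finger_force: 50.0
```

Call:
arm_command(
  targets=[
    {"hand": -1, "x": 0, "y": 0, "z": 0.004, "yaw": 0},
    {"hand": -1, "x": 0, "y": 0, "z": 0, "yaw": 0},
  ],
)

```text
clock: 8.15
eef_pos: [571.8, 232.8, 156.4]
eef_rot: [-3.142, -0.0, -0.16]
wrist_force: [1.2, -0.4, -2.9]
finger_gap: 13.8
finger_force: 50.0
```

Call:
arm_command(
  targets=[
    {"hand": -1, "x": 0, "y": 0, "z": 0.004, "yaw": 0},
    {"hand": -1, "x": 0, "y": 0, "z": 0.004, "yaw": 0},
    {"hand": -1, "x": 0, "y": 0, "z": 0.004, "yaw": 0},
    {"hand": -1, "x": 0, "y": 0, "z": 0.004, "yaw": 0},
    {"hand": -1, "x": 0, "y": 0, "z": 0.001, "yaw": 0},
    {"hand": -1, "x": 0, "y": 0, "z": 0, "yaw": 0},
  ],
)

```text
clock: 8.75
eef_pos: [572.2, 232.9, 139.7]
eef_rot: [-3.141, -0.001, -0.16]
wrist_force: [1.1, 0.1, 5.9]
finger_gap: 13.9
finger_force: 50.0
```

The force rise of about 8.5 N matches the spring at 15 mm down. Now the quarter turn.

Call:
arm_command(
  targets=[
    {"hand": -1, "x": 0, "y": 0, "z": 0, "yaw": -0.13},
    {"hand": -1, "x": 0, "y": 0, "z": 0, "yaw": -0.13},
    {"hand": -1, "x": 0, "y": 0, "z": 0, "yaw": -0.13},
    {"hand": -1, "x": 0, "y": 0, "z": 0, "yaw": -0.13},
    {"hand": -1, "x": 0, "y": 0, "z": 0, "yaw": -0.13},
    {"hand": -1, "x": 0, "y": 0, "z": 0, "yaw": -0.13},
  ],
)

```text
clock: 9.35
eef_pos: [572.1, 232.8, 139.9]
eef_rot: [3.141, -0.001, 0.625]
wrist_force: [-0.6, 0.4, 5.9]
finger_gap: 13.7
finger_force: 50.0
```

Call:
arm_command(
  targets=[
    {"hand": -1, "x": 0, "y": 0, "z": 0, "yaw": -0.13},
    {"hand": -1, "x": 0, "y": 0, "z": 0, "yaw": -0.13},
    {"hand": -1, "x": 0, "y": 0, "z": 0, "yaw": -0.13},
    {"hand": -1, "x": 0, "y": 0, "z": 0, "yaw": -0.13},
    {"hand": -1, "x": 0, "y": 0, "z": 0, "yaw": -0.13},
    {"hand": -1, "x": 0, "y": 0, "z": 0, "yaw": -0.14},
    {"hand": -1, "x": 0, "y": 0, "z": 0, "yaw": 0},
    {"hand": -1, "x": 0, "y": 0, "z": 0, "yaw": 0},
  ],
)

```text
clock: 10.15
eef_pos: [572.1, 232.8, 139.9]
eef_rot: [3.141, -0.0, 1.41]
wrist_force: [0.4, -0.3, 5.2]
finger_gap: 13.6
finger_force: 50.0
```

Call:
arm_command(
  targets=[
    {"hand": -1, "x": 0, "y": 0, "z": -0.003, "yaw": 0},
    {"hand": -1, "x": 0, "y": 0, "z": -0.003, "yaw": 0},
    {"hand": -1, "x": 0, "y": 0, "z": 0, "yaw": 0},
    {"hand": 0, "x": 0, "y": 0, "z": 0, "yaw": 0},
    {"hand": 0, "x": 0, "y": 0, "z": 0, "yaw": 0},
    {"hand": 0, "x": 0, "y": 0, "z": 0, "yaw": 0},
    {"hand": 0, "x": 0, "y": 0, "z": 0, "yaw": 0},
  ],
)

```text
clock: 10.85
eef_pos: [571.7, 232.7, 145.1]
eef_rot: [-3.141, 0.0, 1.41]
wrist_force: [0.7, -0.6, -0.3]
finger_gap: 42.5
finger_force: 0.0
```

Call:
arm_command(
  targets=[
    {"hand": 0, "x": 0, "y": 0, "z": -0.02, "yaw": 0},
    {"hand": 0, "x": 0, "y": 0, "z": -0.04, "yaw": 0},
    {"hand": 0, "x": 0, "y": 0, "z": -0.04, "yaw": 0},
    {"hand": 0, "x": -0.03, "y": 0, "z": -0.02, "yaw": 0},
    {"hand": 0, "x": -0.03, "y": 0, "z": 0, "yaw": 0},
    {"hand": 0, "x": 0, "y": 0, "z": 0, "yaw": 0},
  ],
)

```text
clock: 11.45
eef_pos: [562.2, 171.1, 266.3]
eef_rot: [3.14, -0.0, 1.408]
wrist_force: [0.6, 1.3, -0.3]
finger_gap: 47.0
finger_force: 0.0
```

```bash
python3 snap.py w4
```

```text
11.5 [562.25278292 172.47843945 265.7958024 ] [ 3.14119588e+00 -1.79381366e-04  1.40795726e+00] [2.35371452e-01 3.49558011e-01 1.31658076e+00 1.15420654e-05
 1.47501860e+00 3.98209451e-01] [ 0.61371342  0.56840954 -0.33053645] 46.92096071316331
```

View pics/w4.png

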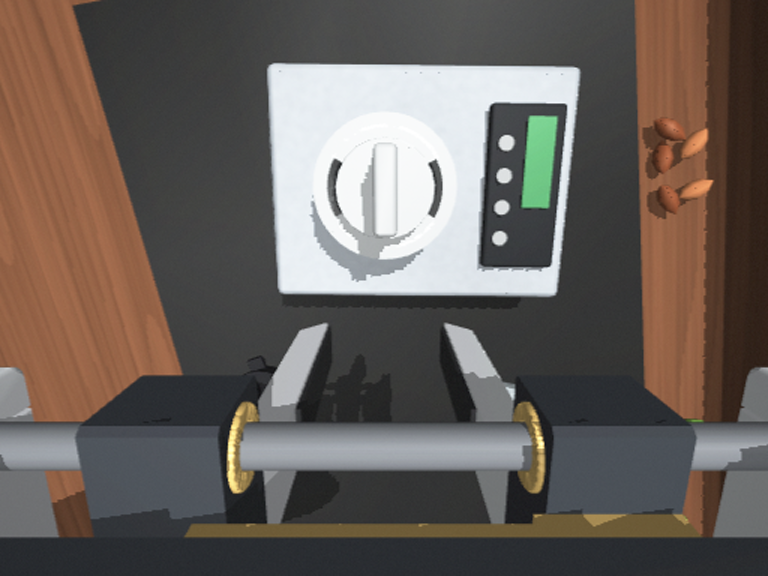

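The lid is centred in the port at (385,186). Its bar lies across the empty slots at (334,187) and (436,187), and its apparent size matches the locked height. The arm is clear, so I'm handing in.

```bash
python3 -c "
from cell import manip
print(manip.sign_off())"
```

```text
the job is handed in; nothing more can be done
None
```

The tester's own lid is in the port, pushed down and turned a quarter turn, and it stayed locked when I let go; the last picture shows the bar across the slots, the jar lid was not touched, and I handed in after about 11.5 s (no verdict was returned).

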